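# Clear the proofing board and hold the flower block ready to print

## Robot

A 6-joint arm with a two-finger parallel gripper is mounted at the origin on the work surface. World frame = base frame: x ahead of the robot, y to its left, z up, the work surface at z = 0. Lengths are in mm, angles in rad, forces in N, time in s.
With the tool pointing down it reaches from about 400 to 925 mm from the base axis. Payload 12.5 kg.
Tool frame: the origin (TCP) lies midway between the tips of the shut fingers; the grasp point (between the pads) lies 19 mm behind it (env.tcp_to_grasp is the distance from the TCP to the grasp point, in mm); z points along the fingers, y is the line along which they close (so a half turn about z gives the same grasp; the last joint's range is limited). The gripper opens to 95 mm and grips with 3 to 60 N. Pads are 20 mm wide; open, the fingers measure 119 mm over their backs; the gripper's body (75 mm by 180 mm) begins 59 mm behind the grasp point.
Start: joints at [1.07, 0.491, 1.559, -0, 1.092, -0.106], TCP at [240.375, 576.946, 214.661] pointing down, gripper open.
Joint ranges: [-3.1, 3.1], [-0.84, 2.19], [0.05, 2.79], [-1.13, 4.28], [0.06, 2.93], [-2.69, 2.69]. Speed limits (rad/s): [2.22, 2.22, 2.79, 3.14, 3.14, 3.14].

## Interface

Orientations are given as [roll, pitch, yaw] about the fixed x, y, z axes, in that order (R = Rz(yaw) Ry(pitch) Rx(roll)).
In Python, from cell import env gives the robot as it stands. The module is installed in compiled form; this text tells all that it offers.
- The arm moves only by the tool step_arm, never from a script. Its argument "plan" is a list that holds one entry, the list of rows, each a list of 5 numbers: the shift along the tool's x, y, z in mm, then the turn about the tool's z in degrees, then the opening, from -1 (shut) to 1 (fully open). A call has 1 to 8 rows; each row is the pose to reach, as a shift and turn from the pose commanded when the call began, along the tool's axes at that moment; what a row does not reach only later rows make up. A row lasts 1/12 s, in which the tool goes at most 41.7 mm and 7.16 degrees, less where a joint would pass 70% of its speed; a pose out of reach is approached as far as the arm can. A call with a gripper value outside its range is refused whole. The fingers move at their own pace and stop on an object; the grip force is fixed at half the most. Time passes only in rows, so rows that repeat a pose let the fingers close. It gives the time, the measured TCP pose, the force, the opening and the grip force at its end, in the units of the state.
- env.state(): the state, without advancing time (a new reading comes with each control period).
- env.read_camera(name): name is "side" or "top" or "wrist"; returns the picture (400x640x3 uint8, blue, green, red); there is no depth.
- env.get_calibration(name): a dict with "K" (3x3 intrinsics, pixels), "D" ([k1, k2, p1, p2, k3] as OpenCV has them; the pictures are not rectified), "extrinsics" (4x4, takes a point from world to camera coordinates). Camera axes: x right, y up, looking along -z (the intrinsics and any distortion apply to the point x, -y, -z); pixel columns grow to the right and rows downward; lengths in mm; the calibration is good to about 2 mm. A picture is of the moment at which its call begins: read the wrist's pose just before it. get_calibration takes no time and is no camera call; for the wrist camera it gives the pose at the moment of the call.
- env.job_done(): hands the job in; it is judged then, once.
The state is a dict: "t": time; "joints": joint angles; "qvel": joint speeds; "tau": joint torques, N m; "eef_pos": TCP position; "tcp_rot": TCP orientation; "ft_force": force on the tool from outside, world axes, zero at the start; "moment": the same for the moment, N m; "opening": opening from 0.0 (shut) to 1.0 (fully open); "grip_force": force on a finger pad.
Only numpy, scipy, OpenCV 4.12 (cv2) and the standard library are available. Lean on these libraries where they do the work, as an engineer would, in place of code of your own. Each camera call takes 0.05 s, during which the arm holds its last target. There are 200 camera calls.

## Task

Get ready for a test print. First clear the proofing board: put the flat colour spreader away in the empty slot of the wooden rack, blade standing on edge all the way down in the slot and handle on the ledge, and let go of it. Then take the flower-shaped printing block out of the colour tray and hold it still and level over the middle of the proofing board, about 10 cm above it; finish while holding it there, and do not disturb the other things on the table.

Things in the scene. Friction and masses are not known exactly. Their poses are not given: they have to be found in the camera images.
- spreader: Colour spreader, 190 mm long, about 120 g, lying on edge on the board. Steel blade 95 long, 28 high, 3 thick, its plane upright; in line with it a brown wooden slab handle 95 long, 22 thick, 34 high. Origin: underside, where handle and blade meet (near the balance point); x towards the blade tip, y across the thickness, z up; blade and handle undersides both at z = 0.
- spreader_handle (a point): Point to grip the spreader: on the handle 25 mm behind the blade, 17 mm above the underside; grip across the 22 mm thickness.
- rack: Pale wooden rack, fixed left or right of the board. Block x -50 to +60 mm, y -32 to +57, top z = 44. Empty slot along x at y = 0, open on top and ends: 9 wide, floor z = 12, mouth chamfered 4 each side. Slot at y = +34 holds a fixed metal comb (top z = 67). Ledge for the handle, 26 wide, top z = 12, from x = -50 out to -110. Origin: on the table under the slot; x away from the ledge.
- rack_slot (a point): Point on the floor of the empty slot, 12 mm straight above the rack origin, 50 mm in from the ledge end of the block; axes as the rack.
- tray: Black colour tray fixed to the table, across the board from the rack: 270 x 150 mm, walls 28 mm high, grey pad with its top at z = 12 mm. Origin: centre of its underside. Two printing blocks stand on the pad.
- flower: Flower-shaped printing block of dark wood, standing in the tray: head 24 mm thick with eight round petals, 87 mm across; on its middle an upright round wooden handle, 34 mm diameter, from z = 24 to 80 mm. About 190 g, balance point about 28 mm up. Origin: centre of its underside; z up the handle.
- square: The other printing block in the tray: square head 70 x 70 x 24 mm with the same handle as the flower block. To be left standing. Origin: centre of its underside.
- board: Proofing board fixed to the table: plywood 260 x 220 x 12 mm with a white face and small printed motifs; the spreader lies on it. Origin: centre of its underside; x along the 260 mm.
- board_mid (a point): Middle of the proofing board's top face, 12 mm above the table.
- border: Long border printing block, 130 x 36 x 48 mm, beyond the board. Bystander. Origin: centre of underside.
- bud: Small round printing block, 44 mm diameter, 52 mm high, between robot and board. Bystander. Origin: centre of underside.
- bottle: Green bottle, 54 mm diameter, 150 mm high, far side. Bystander. Origin: centre of underside.
- bowl: Green bowl, 110 mm across, 50 mm high, far side. Bystander. Origin: centre of underside.

How it is judged (in metres and radians):
On the way, in this order (a step that is already met when the one before it is completed fails the run):
1. the spreader stands in the empty slot of the rack, fully down, and is let go (z of spreader in the frame of rack between 0.006 and 0.019 m and y of spreader in the frame of rack between -0.006 and 0.006 m and x of spreader in the frame of rack between -0.08 and -0.035 m and x of spreader_handle in the frame of rack below -0.06 m and angle between the x axis of spreader and the x axis of rack, either way round below 0.1 rad and angle between spreader's own z axis and vertical below 0.12 rad and contact force between the fingers and spreader below 0.1 N), for 0.2 s.
2. the flower block is lifted clear of the tray in the fingers (height (world z) of flower above 0.05 m and contact force between the fingers and flower above 0.5 N), for 0.2 s.
At the end, for the whole second after the job is handed in: Spreader at rest and let go in the empty slot: within 7 mm of its floor and 6 mm of its middle, at most 30 mm short of fully in. Flower block held still by the fingers, level within 7 degrees, underside 65 to 170 mm above the table, within 40 mm of board middle, touching nothing else (all of step 1 and height (world z) of flower between 0.065 and 0.17 m and horizontal distance between flower and board_mid below 0.04 m and angle between flower's own z axis and vertical below 0.12 rad and linear speed of each of flower, spreader below 0.02 m/s and angular speed of flower below 0.15 rad/s and contact force between the fingers and flower above 0.5 N and contact force between flower and board below 0.1 N and contact force between flower and tray below 0.1 N and contact force between flower and square below 0.1 N and contact force between flower and rack below 0.1 N and contact force between flower and spreader below 0.1 N); the arm keeps its last pose, push and grip.
It fails at once if another thing on the table is pushed more than 30 mm or tipped over (distance of any of square, border, bud, bottle, bowl from where it was at the start of the episode above 0.03 m or angle between any of square, border, bud, bottle, bowl's own z axis and vertical above 0.5 rad).
It also fails if it takes over 64 s, if anything falls off the work surface, if the arm or the gripper's body presses on something with over 40 N, if the wrist force passes 120 N, or if a joint passes its speed limit or range.

## Working session

There is one attempt and no reset: what is moved stays moved. The work goes in short steps, Python scripts to look and compute and a tool call to move; the robot and the scene stay as the last step left them, time stands still between calls to the robot, and variables do not carry over. Pictures are saved under pics/ and viewed, at most 10 in all, crops included, and the job is handed in when it is done.

Besides the shell and the picture viewer there is one more tool, called as name(argument=value, ...) on one line, values as JSON. step_arm: Moves the arm, as the interface text tells. Its arguments: {"type":"object","properties":{"plan":{"type":"array"}},"required":["plan"]}

```bash
mkdir -p pics; cat > h.py <<'E'
import numpy as np, cv2
from cell import env
def ray(cal,uv):
    K=np.array(cal["K"],float);D=np.array(cal["D"],float);E=np.array(cal["extrinsics"],float)
    p=cv2.undistortPoints(np.array(uv,float).reshape(-1,1,2),K,D).reshape(-1,2)
    d=np.c_[p[:,0],-p[:,1],-np.ones(len(p))]
    R=E[:3,:3];t=E[:3,3]
    return -R.T@t, d@R
def plane(cal,uv,z):
    o,d=ray(cal,uv); return o+d*((z-o[2])/d[:,2])[:,None]
def proj(cal,P):
    E=np.array(cal["extrinsics"],float);P=np.array(P,float).reshape(-1,3)
    c=P@E[:3,:3].T+E[:3,3]; c=c*[1,-1,-1]
    return cv2.projectPoints(c,np.zeros(3),np.zeros(3),np.array(cal["K"],float),np.array(cal["D"],float))[0].reshape(-1,2)
E
python3 - <<'E'
from h import *
s=env.state();print(s)
for n in("top","side"):
    im=env.read_camera(n);cv2.imwrite(f"pics/{n}0.png",im)
    c=env.get_calibration(n);E=np.array(c["extrinsics"]);print(n,c["K"],c["D"],-E[:3,:3].T@E[:3,3])
E
```

```text
{'t': 0.0, 'joints': array([ 1.07038124e+00,  4.91563562e-01,  1.55944420e+00, -1.12925122e-05,
        1.09169041e+00, -1.05616766e-01]), 'qvel': array([ 1.35093823e-03,  1.02313771e-04, -1.20320252e-03,  1.00167540e-04,
       -7.58398594e-04, -6.55919009e-05]), 'tau': array([ 2.86881921e-03, -6.12672687e+01, -2.58178926e+01,  6.93400763e-02,
        4.81777894e-02, -1.62498009e-04]), 'eef_pos': array([240.26465649, 576.71408057, 214.06106902]), 'tcp_rot': array([-3.14049225e+00, -1.06584221e-04,  2.74679948e+00]), 'ft_force': array([0.06986693, 0.36985438, 0.19961429]), 'moment': array([-0.03416881,  0.00129205, -0.0075258 ]), 'grip_force': 0.0, 'opening': 0.9993234552239582}
top [[364.02397032   0.         325.56858652]
 [  0.         364.02397032 203.33876977]
 [  0.           0.           1.        ]] [-0.08066276  0.          0.          0.          0.        ] [4.32219330e+02 3.33318786e-01 7.73056884e+02]
side [[424.00355138   0.         316.50683867]
 [  0.         424.00355138 198.21068115]
 [  0.           0.           1.        ]] [0.00778597 0.         0.         0.         0.        ] [808.37525634 723.24988666 609.14620746]
```

View pics/top0.png

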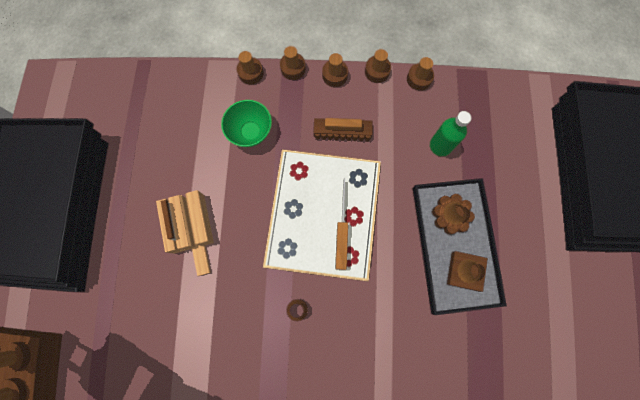

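The top view shows the spreader at (344,225), blade up-image; the rack at (187,225) with its ledge at (202,262); the flower block at (455,213); the square block at (468,270); and the board centred near (322,215).

```bash
python3 - <<'E'
from h import *
im=cv2.imread("pics/top0.png")
a=cv2.resize(im[170:290,140:230],None,fx=5,fy=5,interpolation=cv2.INTER_CUBIC)
b=cv2.resize(im[170:290,320:380],None,fx=5,fy=5,interpolation=cv2.INTER_CUBIC)
cv2.imwrite("pics/crop0.png",np.hstack([a,b]))
c=env.get_calibration("top")
px=[(282,151),(380,161),(368,280),(264,267)]
P=plane(c,px,12);print(P.round(1),P.mean(0).round(1))
print("flower",plane(c,[(455,213)],30).round(1), "square",plane(c,[(468,270)],30).round(1))
print("wrist",env.get_calibration("wrist")["extrinsics"])
E
```

```text
[[ 707.4  109.1   12. ]
 [ 692.5 -107.6   12. ]
 [ 435.4  -85.1   12. ]
 [ 453.4  130.5   12. ]] [572.2  11.7  12. ]
flower [[ 578.8 -263.7   30. ]] square [[ 461.5 -287.3   30. ]]
wrist [[ 3.84044656e-01  9.23311379e-01 -2.40834325e-03 -6.24655456e+02]
 [-8.85349755e-01  3.67512022e-01 -2.84764332e-01  3.28877675e+01]
 [-2.62041052e-01  1.11494446e-01  9.58594531e-01 -3.92147553e+02]
 [ 0.00000000e+00  0.00000000e+00  0.00000000e+00  1.00000000e+00]]
```

View pics/crop0.png

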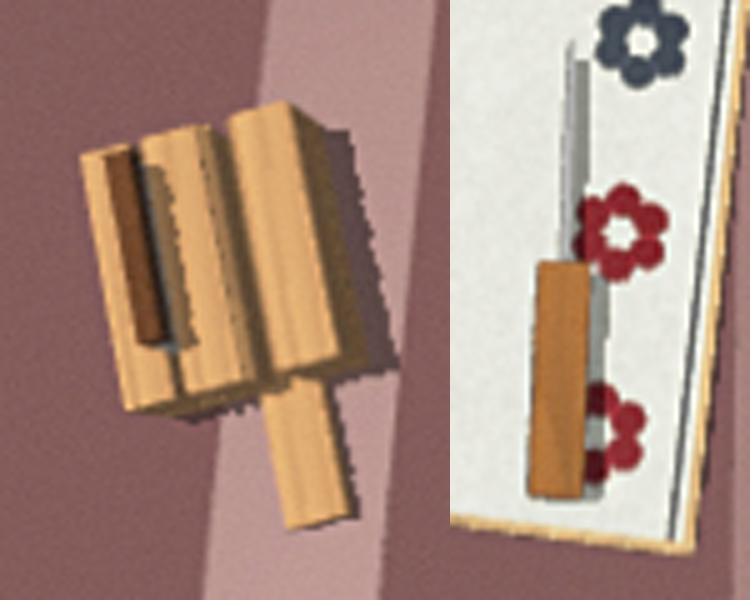

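```bash
python3 - <<'E'
from h import *
c=env.get_calibration("top")
f=lambda L,x0:[(x0+u/5-.4,170+v/5-.4) for u,v in L]
H=plane(c,f([(87,260),(140,262),(135,498),(77,498)],320),46);print("handle",H.round(1))
fx=(H[0]+H[1])/2;nr=(H[2]+H[3])/2;d=(fx-nr)[:2];print("len",np.hypot(*d),"yaw",np.degrees(np.arctan2(d[1],d[0])));u=d/np.hypot(*d)
print("handle pt",((fx+nr)/2)[:2]+u*22.5,"origin",(fx+nr)[:2]/2+u*47.5)
R=plane(c,f([(82,157),(287,102),(338,357),(128,410)],140),44);print("rack",R.round(1))
# model corners (60,57),(60,-32),(-50,-32),(-50,57)
M=np.array([(60,57),(60,-32),(-50,-32),(-50,57)],float)
m0=M.mean(0);r0=R[:,:2].mean(0);A=(M-m0).T@(R[:,:2]-r0);U,S,V=np.linalg.svd(A);Q=V.T@U.T
o=r0-Q@m0;print("origin",o,"yaw",np.degrees(np.arctan2(Q[1,0],Q[0,0])),"res",(R[:,:2]-(M@Q.T+o)).round(1))
L=plane(c,f([(262,388),(325,378),(352,515),(290,528)],140),12);print("ledge",((L[:,:2]-o)@Q).round(1))
S=plane(c,f([(217,120),(260,380)],140),44);print("slotmid",((S[:,:2]-o)@Q).round(1))
E
```

```text
handle [[548.9 -16.6  46. ]
 [548.9 -38.1  46. ]
 [454.7 -38.7  46. ]
 [453.8 -15.8  46. ]]
len 94.65864788680128 yaw -0.07473905277244076
handle pt [524.10412939 -27.32393744] origin [549.10410812 -27.35654849]
rack [[577.7 362.3  44. ]
 [604.4 277.1  44. ]
 [499.2 244.3  44. ]
 [473.8 329.1  44. ]]
origin [537.70398448 289.74863584] yaw 17.33426586637419 res [[-0.3  0.2]
 [-0.1  0. ]
 [-0.3 -0. ]
 [ 0.8 -0.2]]
ledge [[ -48.8   11.7]
 [ -51.6  -15.4]
 [-110.4  -14.9]
 [-109.1   11.6]]
slotmid [[ 60.1  -1.6]
 [-51.2   1.1]]
```

step_arm(plan=[[[-40,-20,2,-5,1],[-75,-37,4,-10,1],[-110,-54,6,-15,1],[-145,-71,8,-20,1],[-180,-88,10,-25,1],[-215,-106,12,-30,1],[-250,-123,14,-35,1],[-285,-140,14,-40,1]]])

```text
t: 0.77
eef_pos: [450.3, 336.3, 200.2]
tcp_rot: [-3.141, -0.001, -2.834]
ft_force: [0.2, 0.4, -0.2]
opening: 1.002
grip_force: 0.0
```

```bash
cat >> h.py <<'E'
def go(x,y,z,yawdeg):
    s=env.state();p=s["eef_pos"];w=s["tcp_rot"][2]
    d=np.array([x,y,z])-p;c,n=np.cos(w),np.sin(w)
    t=(np.degrees(w)-yawdeg+180)%360-180
    print("pos",p.round(1),"yaw",round(np.degrees(w),1),"t",round(s["t"],2),"op",round(s["opening"],3),"F",s["ft_force"].round(1),"-> shift",round(c*d[0]+n*d[1],1),round(n*d[0]-c*d[1],1),round(-d[2],1),"turn",round(t,1))
E
python3 -c "
from h import *
go(500,280,200,197.3)"
```

```text
pos [450.3 336.3 200.2] yaw -162.4 t 0.77 op 1.002 F [ 0.2  0.4 -0.2] -> shift -30.3 -68.7 0.2 turn 0.3
```

step_arm(plan=[[[-15,-35,0,0,1],[-30,-69,0,0,1],[-30,-69,0,0,1],[-30,-69,0,0,1],[-30,-69,0,0,1]]])

```text
t: 1.18
eef_pos: [498.5, 281.2, 200.4]
tcp_rot: [3.141, -0.001, -2.839]
ft_force: [0.6, 0.4, 0.2]
opening: 0.998
grip_force: 0.0
```

```bash
python3 - <<'E'
from h import *
import pickle
c=env.get_calibration("wrist");im=env.read_camera("wrist");cv2.imwrite("pics/w1.png",im);pickle.dump(c,open("w1.pkl","wb"))
go(524,-27,120,180)
o=np.array([537.7,289.7]);a=np.radians(17.33);R=np.array([[np.cos(a),-np.sin(a)],[np.sin(a),np.cos(a)]])
M=np.array([(60,57),(60,-32),(-50,-32),(-50,57),(-50,8.5),(-50,-8.5),(60,8.5),(60,-8.5)])
P=np.c_[M@R.T+o,np.full(8,44)];print(proj(c,P).round(1))
E
```

```text
pos [498.2 281.7 200.5] yaw -162.6 t 1.23 op 0.998 F [-0.5  0.1 -1.5] -> shift 67.7 -302.3 80.5 turn 17.4
[[363.7 267.7]
 [291.9 267.7]
 [289.2 180.7]
 [367.8 180.7]
 [325.  180.7]
 [310.  180.7]
 [324.6 267.7]
 [310.9 267.7]]
```

View pics/w1.png

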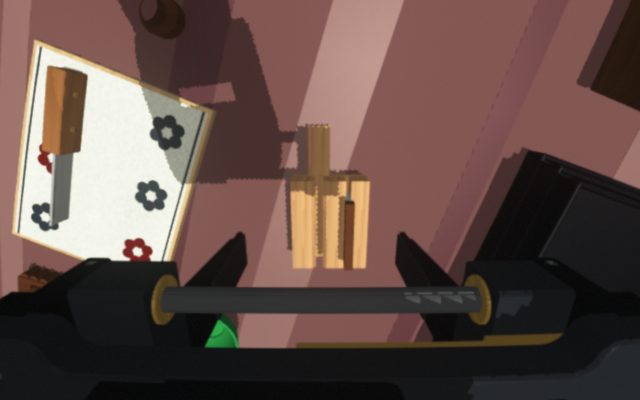

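The wrist view shows the rack where the top camera put it: left edge near column 290, right edge near 369, ledge-end row near 181, all within about 1 px of the prediction. I'm moving on to the spreader.

step_arm(plan=[[[9,-38,5,3,1],[18,-76,15,6,1],[26,-114,25,9,1],[35,-152,35,12,1],[43,-190,45,15,1],[51,-228,55,17.4,1],[59,-266,65,17.4,1],[67.7,-302,75,17.4,1]]])

```text
t: 1.9
eef_pos: [524.4, -27.7, 125.4]
tcp_rot: [3.142, 0.001, -3.14]
ft_force: [1.4, 0.2, -0.7]
opening: 0.999
grip_force: 0.0
```

step_arm(plan=[[[0,0,0,0,1],[0,0,0,0,1],[0,0,0,0,1]]])

```text
t: 2.15
eef_pos: [524.3, -26.1, 125.7]
tcp_rot: [3.141, -0.0, -3.141]
ft_force: [0.4, 0.9, -0.5]
opening: 0.999
grip_force: 0.0
```

```bash
python3 - <<'E'
from h import *
import pickle
c=env.get_calibration("wrist");im=env.read_camera("wrist");cv2.imwrite("pics/w2.png",im);pickle.dump(c,open("w2.pkl","wb"))
go(524,-27.3,16,180)
print(proj(c,[(549,-16.3,46),(549,-38.3,46),(454,-38.3,46),(454,-16.3,46)]).round(1))
E
```

```text
pos [524.4 -25.7 125.9] yaw -179.9 t 2.2 op 0.998 F [ 0.6  1.3 -0. ] -> shift 0.4 -1.6 109.9 turn 0.1
[[331.2 235.5]
 [307.2 235.5]
 [305.8 128.7]
 [332.5 128.7]]
```

View pics/w2.png

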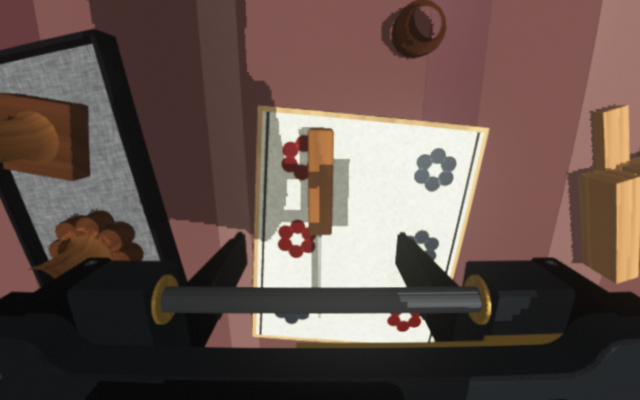

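The handle spans columns 308–332 and rows 128–235, as predicted, so I'm descending and gripping.

step_arm(plan=[[[0,-2,30,0,1],[0,-2,60,0,1],[0,-2,85,0,1],[0,-2,100,0,1],[0,-2,109,0,1],[0,-2,109,0,1],[0,-2,109,0,1],[0,-2,109,0,1]]])

```text
t: 2.87
eef_pos: [525.0, -28.7, 17.7]
tcp_rot: [-3.141, 0.002, -3.141]
ft_force: [-0.2, -0.0, -0.2]
opening: 0.999
grip_force: 0.0
```

step_arm(plan=[[[0,0,0,0,-1],[0,0,0,0,-1],[0,0,0,0,-1],[0,0,0,0,-1],[0,0,0,0,-1],[0,0,0,0,-1],[0,0,0,0,-1],[0,0,0,0,-1]]])

```text
t: 3.53
eef_pos: [524.4, -29.2, 16.6]
tcp_rot: [3.141, -0.0, 3.141]
ft_force: [0.2, 0.5, -0.3]
opening: 0.497
grip_force: 0.0
```

step_arm(plan=[[[0,0,0,0,-1],[0,0,0,0,-1],[0,0,0,0,-1],[0,0,0,0,-1],[0,0,0,0,-1],[0,0,0,0,-1],[0,0,0,0,-1],[0,0,0,0,-1]]])

```text
t: 4.2
eef_pos: [524.4, -29.2, 16.6]
tcp_rot: [3.142, -0.0, 3.141]
ft_force: [0.7, 0.2, -0.9]
opening: 0.226
grip_force: 30.0
```

step_arm(plan=[[[0,0,-10,0,-1],[0,0,-30,0,-1],[0,0,-60,0,-1],[0,0,-90,0,-1],[0,0,-110,0,-1],[0,0,-110,0,-1],[0,0,-110,0,-1]]])

```text
t: 4.78
eef_pos: [524.7, -29.2, 127.8]
tcp_rot: [-3.141, 0.002, 3.141]
ft_force: [-0.2, 0.1, -2.0]
opening: 0.233
grip_force: 30.0
```

```bash
python3 - <<'E'
from h import *
a=np.radians(17.33);u=np.array([np.cos(a),np.sin(a)])
# handle point target rack x=-82 (origin -57)
t=np.array([537.7,289.75])-82*u;print(t)
go(*t,120,197.33)
E
```

```text
[459.42239299 265.32427092]
pos [524.7 -29.2 127.8] yaw 180.0 t 4.78 op 0.233 F [-0.2  0.1 -2. ] -> shift 65.3 294.5 7.8 turn -17.3
```

step_arm(plan=[[[8,37,0,-2,-1],[16,74,0,-5,-1],[24,111,0,-8,-1],[33,148,0,-11,-1],[41,185,0,-14,-1],[49,222,2,-17.3,-1],[58,259,4,-17.3,-1],[65,294.5,8,-17.3,-1]]])

```text
t: 5.45
eef_pos: [458.1, 266.9, 117.5]
tcp_rot: [-3.141, -0.002, -2.839]
ft_force: [0.8, 0.4, -1.7]
opening: 0.23
grip_force: 30.0
```

step_arm(plan=[[[0,0,0,0,-1],[0,0,0,0,-1],[0,0,0,0,-1],[0,0,0,0,-1]]])

```text
t: 5.78
eef_pos: [459.5, 264.3, 118.1]
tcp_rot: [-3.141, -0.001, -2.841]
ft_force: [-0.1, -0.2, -1.3]
opening: 0.229
grip_force: 30.0
```

```bash
python3 - <<'E'
from h import *
import pickle
go(459.4,265.3,65,197.33)
c=env.get_calibration("wrist");im=env.read_camera("wrist");cv2.imwrite("pics/w3.png",im);pickle.dump(c,open("w3.pkl","wb"))
o=np.array([537.7,289.75]);a=np.radians(17.33);R=np.array([[np.cos(a),-np.sin(a)],[np.sin(a),np.cos(a)]])
M=np.array([(-50,57,44),(-50,-32,44),(60,-32,44),(-50,8.5,44),(-50,-8.5,44),(-110,13,12),(-110,-13,12)],float)
M[:,:2]=M[:,:2]@R.T+o;print(proj(c,M).round(1))
# spreader: frame from TCP; underside z = tcp-4.6
cv2.imwrite("pics/w3c.png",cv2.resize(im[60:300,180:480],None,fx=2.5,fy=2.5,interpolation=cv2.INTER_CUBIC))
E
```

```text
pos [459.5 264.3 118.1] yaw -162.8 t 5.78 op 0.229 F [-0.1 -0.2 -1.3] -> shift -0.2 1.0 53.1 turn -0.1
[[384.8 245.6]
 [286.5 245.7]
 [290.5 344.3]
 [331.3 245.7]
 [312.5 245.7]
 [335.4 173.6]
 [308.1 173.6]]
```

View pics/w3c.png

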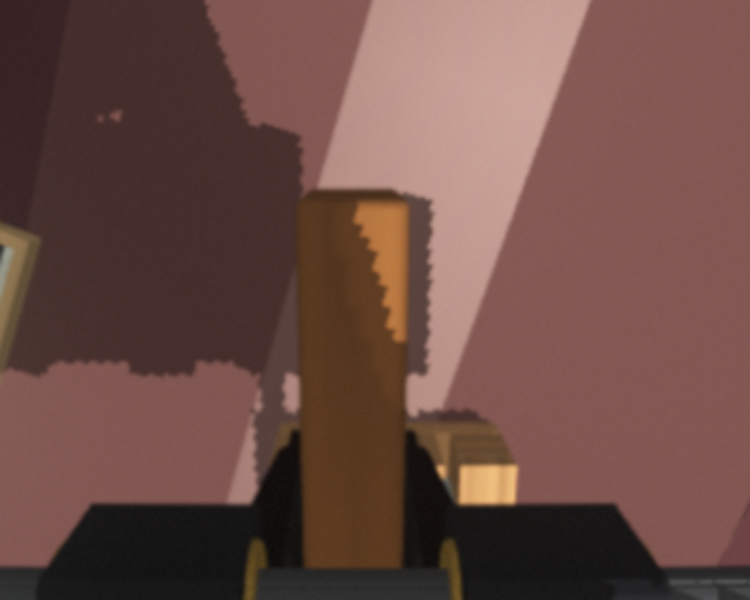

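The handle is straight in the fingers (crop columns 300–408). The rack's +y top corner is at pixel (386.8,246), against a prediction of (384.8,245.6). I'm checking this offset with edge profiles and the side view.

```bash
python3 - <<'E'
from h import *
import pickle
im=cv2.imread("pics/w1.png").astype(int);c=pickle.load(open("w1.pkl","rb"))
o=np.array([537.7,289.75]);a=np.radians(17.33);R=np.array([[np.cos(a),-np.sin(a)],[np.sin(a),np.cos(a)]])
for v in(188,192,196):
    g=im[v-1:v+2,280:380,1].mean(0);d=np.diff(g)
    for i in np.where((abs(d)>12))[0]:
        P=plane(c,[(280+i+.5,v)],44)[0];print(v,280+i+.5,round(d[i]),((P[:2]-o)@R).round(1))
s=env.read_camera("side");cs=env.get_calibration("side")
p=proj(cs,[(537,290,44)])[0];print(p)
x,y=int(p[0]),int(p[1]);x0=max(0,x-110);y0=max(0,y-130)
cv2.imwrite("pics/s3.png",cv2.resize(s[y0:y0+200,x0:x0+250],None,fx=3,fy=3,interpolation=cv2.INTER_CUBIC));print(x0,y0)
E
```

```text
188 284.5 -25 [-41.5 -37.7]
188 285.5 -22 [-41.5 -36.6]
188 314.5 18 [-41.5  -3.5]
188 337.5 22 [-41.5  22.7]
188 338.5 28 [-41.5  23.8]
188 345.5 -38 [-41.5  31.8]
188 346.5 -33 [-41.5  33. ]
188 347.5 -18 [-41.5  34.1]
188 348.5 -15 [-41.5  35.2]
188 350.5 47 [-41.5  37.5]
188 351.5 33 [-41.5  38.7]
188 368.5 -39 [-41.6  58.1]
188 369.5 -39 [-41.6  59.2]
188 370.5 -13 [-41.6  60.4]
192 284.5 -19 [-36.8 -37.9]
192 285.5 -21 [-36.8 -36.7]
192 289.5 33 [-36.8 -32.1]
192 290.5 37 [-36.8 -31. ]
192 291.5 13 [-36.8 -29.9]
192 303.5 -30 [-36.8 -16.1]
192 304.5 -32 [-36.8 -15. ]
192 314.5 26 [-36.8  -3.5]
192 315.5 21 [-36.8  -2.4]
192 316.5 -18 [-36.8  -1.2]
192 317.5 -27 [-36.8  -0.1]
192 337.5 25 [-36.8  22.8]
192 338.5 18 [-36.8  23.9]
192 344.5 -16 [-36.8  30.8]
192 345.5 -36 [-36.8  31.9]
192 346.5 -29 [-36.8  33.1]
192 347.5 -14 [-36.8  34.2]
192 348.5 -13 [-36.8  35.4]
192 349.5 15 [-36.8  36.5]
192 350.5 52 [-36.8  37.7]
192 351.5 26 [-36.8  38.8]
192 368.5 -43 [-36.9  58.3]
192 369.5 -37 [-36.9  59.4]
196 284.5 -17 [-32. -38.]
196 285.5 -23 [-32.  -36.9]
196 286.5 -15 [-32.  -35.7]
196 289.5 38 [-32.  -32.3]
196 290.5 43 [-32.  -31.1]
196 291.5 18 [-32. -30.]
196 310.5 -16 [-32.   -8.2]
196 311.5 -15 [-32.  -7.]
196 316.5 -22 [-32.1  -1.3]
196 317.5 -30 [-32.1  -0.1]
196 325.5 21 [-32.1   9.1]
196 326.5 14 [-32.1  10.2]
196 345.5 -19 [-32.1  32.1]
196 346.5 -13 [-32.1  33.2]
196 350.5 45 [-32.1  37.8]
196 351.5 23 [-32.1  39. ]
196 367.5 -19 [-32.1  57.4]
196 368.5 -43 [-32.1  58.5]
196 369.5 -30 [-32.1  59.7]
[386.4859878  301.69380198]
276 171
```

View pics/s3.png

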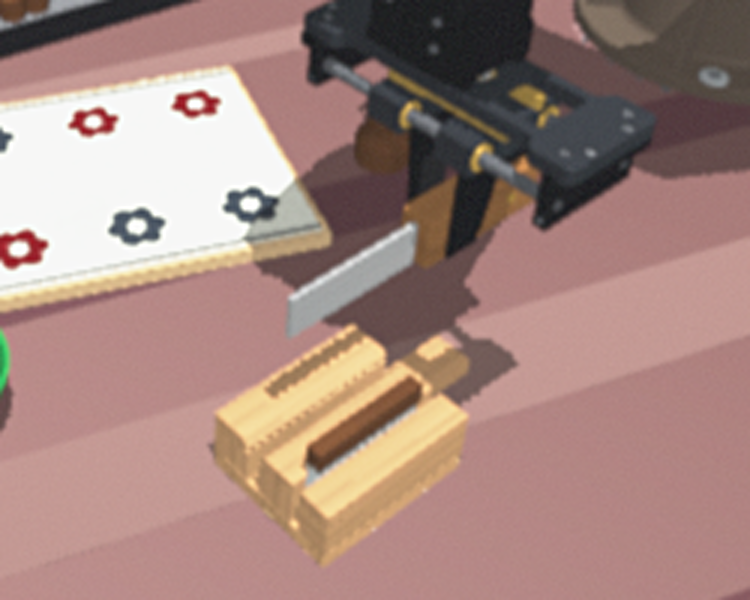

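The side view shows the spreader level and blade-forward above the rack's ledge side, with the slot parallel to the blade. The rack edges average about 1 mm towards +y, so I'm correcting by that and lowering.

step_arm(plan=[[[0,2,0,0,-1],[0,2,20,0,-1],[0,2,40,0,-1],[0,2,55,0,-1],[0,2,65,0,-1],[0,2,74,0,-1],[0,2,74,0,-1],[0,2,74,0,-1]]])

```text
t: 6.55
eef_pos: [459.1, 267.1, 44.7]
tcp_rot: [3.142, -0.0, -2.84]
ft_force: [-0.9, 0.2, -1.3]
opening: 0.23
grip_force: 30.0
```

```bash
python3 -c "
from h import *
go(459.1,266.3,16.5,197.33);print(env.state()['moment'].round(2))"
```

```text
pos [459.1 267.1  44.7] yaw -162.7 t 6.55 op 0.23 F [-0.9  0.2 -1.3] -> shift 0.2 -0.8 28.2 turn -0.1
[0.09 0.01 0.02]
```

Underside is about 4 mm into the mouth with no contact. Continuing down.

step_arm(plan=[[[0,-0.5,6,0,-1],[0,-0.5,12,0,-1],[0,-0.5,18,0,-1],[0,-0.5,22,0,-1],[0,-0.5,25,0,-1],[0,-0.5,27,0,-1],[0,-0.5,27,0,-1],[0,-0.5,27,0,-1]]])

```text
t: 7.22
eef_pos: [459.1, 266.8, 17.6]
tcp_rot: [3.142, -0.0, -2.84]
ft_force: [0.7, 0.5, -0.7]
opening: 0.234
grip_force: 30.0
```

```bash
python3 -c "
from h import *
go(459.1,266.3,16.5,197.33);print(env.state()['moment'].round(2))"
```

```text
pos [459.1 266.8  17.6] yaw -162.7 t 7.22 op 0.234 F [ 0.7  0.5 -0.7] -> shift 0.1 -0.4 1.1 turn -0.0
[0.03 0.03 0.02]
```

step_arm(plan=[[[0,0,1,0,-1],[0,0,1,0,-1],[0,0,1,0,0],[0,0,1,0,0.2],[0,0,1,0,0.2],[0,0,1,0,0.2],[0,0,1,0,0.2],[0,0,1,0,0.2]]])

```text
t: 7.88
eef_pos: [459.1, 266.7, 16.7]
tcp_rot: [3.142, 0.0, -2.84]
ft_force: [-0.3, -0.7, 0.9]
opening: 0.577
grip_force: 0.0
```

step_arm(plan=[[[0,0,0,0,0.2],[0,0,-20,0,0.2],[0,0,-50,0,0.2],[0,0,-90,0,0.2],[0,0,-130,0,0.2],[0,0,-170,0,0.5],[0,0,-180,0,1],[0,0,-180,0,1]]])

```text
t: 8.55
eef_pos: [460.1, 267.2, 199.8]
tcp_rot: [3.141, 0.006, -2.84]
ft_force: [-0.9, 0.4, -0.4]
opening: 0.753
grip_force: 0.0
```

```bash
python3 - <<'E'
from h import *
s=env.read_camera("side");w=env.read_camera("top")
a=cv2.resize(s[240:360,340:460],(400,400),interpolation=cv2.INTER_CUBIC)
b=cv2.resize(w[170:290,140:260],(400,400),interpolation=cv2.INTER_CUBIC)
cv2.imwrite("pics/chk.png",np.hstack([a,b]))
# flower: brown mask in tray region, top0
im=cv2.imread("pics/top0.png");cv2.imwrite("pics/fl.png",cv2.resize(im[175:315,405:510],None,fx=5,fy=4.2,interpolation=cv2.INTER_CUBIC))
hsv=cv2.cvtColor(im,cv2.COLOR_BGR2HSV);m=((hsv[...,1]>100)&(hsv[...,2]>40)).astype(np.uint8);m[:,:425]=0;m[:,495:]=0;m[:186]=0;m[300:]=0
n,l,st,ce=cv2.connectedComponentsWithStats(m);c=env.get_calibration("top")
for i in range(1,n):
    if st[i,4]>100: print(st[i],ce[i].round(1),plane(c,[ce[i]],24).round(1))
go(580,-260,195,197.33)
E
```

```text
[ 433  194   41   40 1177] [453.  213.8] [[ 578.1 -261.4   24. ]]
[ 447  252   40   39 1210] [467.1 270.9] [[ 459.8 -287.6   24. ]]
pos [458.7 266.6 196. ] yaw -162.7 t 8.65 op 0.839 F [ 0.3 -0.9 -0.5] -> shift 40.6 -538.8 1.0 turn -0.0
```

View pics/chk.png

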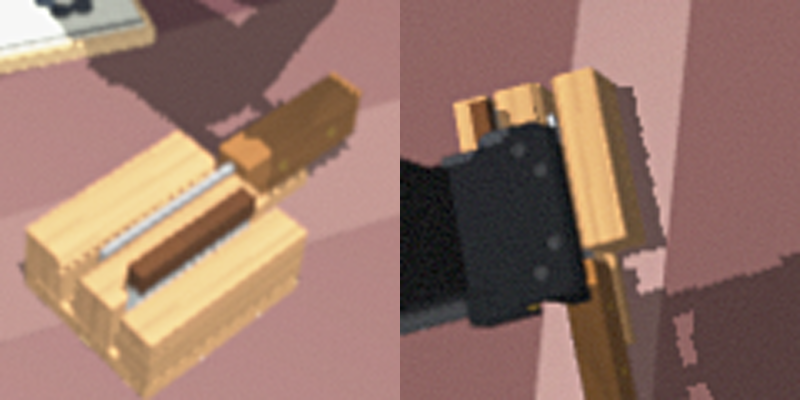

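The spreader is fully down: blade in the empty slot, handle on the ledge, fingers clear. Next is the flower block, at about (578,-260).

step_arm(plan=[[[4,-38,0,3,1],[8,-76,0,6,1],[13,-114,0,9,1],[17,-152,0,12,1],[21,-190,0,15,1],[26,-228,0,17.3,1],[30,-266,0,17.3,1],[34,-300,0,17.3,1]]])

```text
t: 9.32
eef_pos: [515.1, -31.9, 194.5]
tcp_rot: [3.141, -0.003, 3.141]
ft_force: [0.4, 0.2, -0.4]
opening: 1.0
grip_force: 0.0
```

```bash
python3 -c "
from h import *
go(570,-260,180,180)"
```

```text
pos [515.1 -31.9 194.5] yaw 179.9 t 9.32 op 1.0 F [ 0.4  0.2 -0.4] -> shift -55.1 -228.0 14.5 turn -0.1
```

step_arm(plan=[[[-9,-36,0,0,1],[-18,-72,0,0,1],[-27,-108,0,0,1],[-36,-146,0,0,1],[-45,-182,5,0,1],[-55,-218,10,0,1],[-55,-228,14,0,1],[-55,-228,14,0,1]]])

```text
t: 9.98
eef_pos: [569.6, -259.9, 178.8]
tcp_rot: [3.139, -0.004, 3.138]
ft_force: [0.6, 1.3, -0.6]
opening: 1.0
grip_force: 0.0
```

step_arm(plan=[[[0,0,0,0,1],[0,0,0,0,1],[0,0,0,0,1]]])

```text
t: 10.23
eef_pos: [570.6, -256.4, 182.5]
tcp_rot: [3.141, -0.0, -3.141]
ft_force: [0.2, -0.3, 0.4]
opening: 1.0
grip_force: 0.0
```

```bash
python3 - <<'E'
from h import *
import pickle
go(578,-260,46,180)
c=env.get_calibration("wrist");im=env.read_camera("wrist");cv2.imwrite("pics/w4.png",im);pickle.dump(c,open("w4.pkl","wb"))
print(proj(c,[(578,-260,92),(578,-243,92),(578,-277,92),(561,-260,92),(534,-260,36)]).round(1))
E
```

```text
pos [ 570.6 -256.4  182.5] yaw -179.9 t 10.23 op 1.0 F [ 0.2 -0.3  0.4] -> shift -7.4 -3.6 136.5 turn 0.1
[[316.7 213.9]
 [334.9 213.9]
 [298.4 213.9]
 [316.6 196.3]
 [317.3 158.4]]
```

View pics/w4.png

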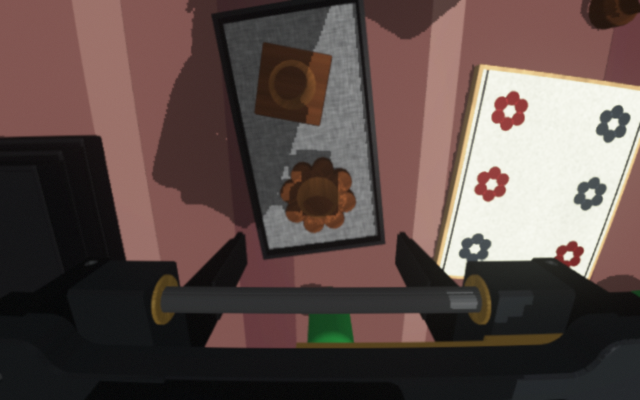

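The flower head spans columns 281–355 and rows 158–232, so it is at about (578,-259), with the handle between the open fingers. I'm descending.

step_arm(plan=[[[-7,-3,20,0,1],[-7,-3,50,0,1],[-7,-3,80,0,1],[-7,-3,105,0,1],[-7,-3,125,0,1],[-7,-3,136,0,1],[-7,-3,136,0,1],[-7,-3,136,0,1]]])

```text
t: 10.95
eef_pos: [578.0, -260.5, 47.2]
tcp_rot: [-3.142, 0.0, -3.141]
ft_force: [-0.2, -0.8, 0.4]
opening: 1.0
grip_force: 0.0
```

step_arm(plan=[[[0,0,0,0,-1],[0,0,0,0,-1],[0,0,0,0,-1],[0,0,0,0,-1],[0,0,0,0,-1],[0,0,0,0,-1],[0,0,0,0,-1],[0,0,0,0,-1]]])

```text
t: 11.62
eef_pos: [577.7, -260.9, 46.6]
tcp_rot: [3.142, 0.0, 3.141]
ft_force: [-0.3, -0.2, 0.2]
opening: 0.495
grip_force: 0.0
```

step_arm(plan=[[[0,0,0,0,-1],[0,0,0,0,-1],[0,0,0,0,-1],[0,0,0,0,-1],[0,0,0,0,-1],[0,0,0,0,-1]]])

```text
t: 12.12
eef_pos: [577.7, -260.8, 46.6]
tcp_rot: [3.141, -0.0, 3.141]
ft_force: [-0.0, 0.7, 0.9]
opening: 0.348
grip_force: 30.0
```

step_arm(plan=[[[0,0,-6,0,-1],[0,0,-20,0,-1],[0,0,-40,0,-1],[0,0,-60,0,-1],[0,0,-80,0,-1],[0,0,-100,0,-1],[0,0,-100,0,-1],[0,0,-100,0,-1]]])

```text
t: 12.78
eef_pos: [577.8, -261.0, 147.3]
tcp_rot: [-3.141, 0.002, 3.141]
ft_force: [-0.2, 0.5, -2.9]
opening: 0.347
grip_force: 30.0
```

step_arm(plan=[[[0,20,0,0,-1],[2,50,0,0,-1],[3,80,0,0,-1],[4,110,0,0,-1],[5,140,0,0,-1],[6,170,0,0,-1],[6,190,0,0,-1],[6,200,0,0,-1]]])

```text
t: 13.45
eef_pos: [570.9, -58.4, 145.2]
tcp_rot: [3.141, -0.002, -3.14]
ft_force: [0.7, -0.8, -2.1]
opening: 0.351
grip_force: 30.0
```

```bash
python3 -c "
from h import *
go(572,11.7,147,180);print(env.state()['grip_force'])"
```

```text
pos [570.9 -58.4 145.2] yaw -179.9 t 13.45 op 0.351 F [ 0.7 -0.8 -2.1] -> shift -1.3 70.1 -1.8 turn 0.1
29.999634325504303
```

step_arm(plan=[[[0,20,0,0,-1],[0,40,0,0,-1],[0,60,0,0,-1],[0,70,0,0,-1],[0,72,0,0,-1],[0,72,0,0,-1],[0,72,0,0,-1],[0,72,0,0,-1]]])

```text
t: 14.12
eef_pos: [571.8, 10.1, 146.5]
tcp_rot: [-3.142, -0.0, 3.14]
ft_force: [0.1, 1.1, -1.8]
opening: 0.349
grip_force: 30.0
```

step_arm(plan=[[[0,0,0,0,-1],[0,0,0,0,-1],[0,0,0,0,-1],[0,0,0,0,-1],[0,0,0,0,-1],[0,0,0,0,-1],[0,0,0,0,-1],[0,0,0,0,-1]]])

```text
t: 14.78
eef_pos: [571.8, 11.2, 146.6]
tcp_rot: [3.142, 0.0, 3.141]
ft_force: [0.3, 0.1, -3.0]
opening: 0.348
grip_force: 30.0
```

```bash
python3 - <<'E'
from h import *
s=env.read_camera("side");cv2.imwrite("pics/fin.png",s)
go(572,11.7,147,180)
E
```

```text
pos [571.8  11.2 146.7] yaw 180.0 t 14.83 op 0.349 F [ 0.1  0.2 -2.2] -> shift -0.2 0.5 -0.3 turn -0.0
```

View pics/fin.png

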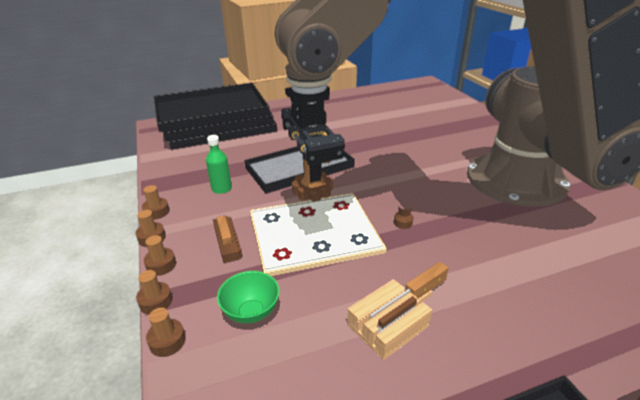

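The flower block hangs level at (312,187) over the board, the spreader sits in the rack at (400,290), and the bystanders in view are undisturbed (the arm hides the square block). I'm handing in.

```bash
python3 -c "
from cell import env
print(env.job_done())"
```

```text
the job is handed in; nothing more can be done
None
```

The job is handed in, with no verdict returned: the spreader is released in the rack's empty slot, and the flower block is held still and level about 10 cm above the middle of the board.

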